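# Clip a snap-hook pull handle onto the anchor eye

## Task

Hitch the pull handle to the anchor eye on the bench (its clamped place along the slot is not known exactly, so feel or look for it): push the snap hook sideways against the eye's front leg so that the leg presses the sprung gate in, draw the handle back so that the leg sits in the bow of the hook and the gate snaps shut behind it, and prove the hitch with a firm tug along the handle (about 12 N, held for about a second). Be gentle, never forcing hook and eye against each other with more than 20 N, then let go and leave the handle lying flat on the bench, still clipped to the eye. Leave the other things where they are.

Things in the scene. Friction and masses are not known exactly. Their poses are not given: they have to be found in the camera images.
- hook: Pull handle with a steel snap hook, lying on the bench, 0.23 kg. Origin: centre of the underside of the handle; x along the handle to the hook, y to the gate side, z up. Handle: black block 100 x 30 x 28 mm; grip it across y at x = 15 to 40 mm, near the hook, or side loads twist it in the grip. Hook: 8 mm round bar in the plane z = 14 mm, its bow ending at x = 135.5 mm, y = -24 to +17 mm.
- hook_mouth (a point): Best way in for the eye's bar, on the shut gate's axis: x = 96, y = 13, z = 14 mm in the handle's frame; axes as the handle. The mouth runs from the gate's hinge (x = 62) to the rounded nose tip (x = 104). The bar's centre must go in along -y to y = +4 mm or less to pass behind the nose; the gate's stop halts it at about y = +1 mm.
- hook_seat (a point): Where the centre of the eye's bar sits when pulled home in the bow: x = 122.5, y = -3.5, z = 14 mm in the handle's frame; axes as the handle. The bow is a half circle, inner radius 12.5 mm, centre x = 115, y = -3.5. Going from the mouth to +x, the bar is past the gate at x = 114 mm and the gate springs shut. The spine runs along y = -20 mm.
- gate (a joint): Sprung gate of the hook: a dark 6 mm bar, 44 mm long, hinged at the handle end (x = 62, y = 13 mm), closing the mouth along y = 13 mm. rad: 0 = shut (does not open outward), grows as it is pressed inward, hard stop at 0.56. Pressing it with the bar takes 2 to 4 N; at the stop the force rises steeply.
- eye: Plate of the anchor eye, fixed on the bench, grey, x = -32 to +106, y = -30 to +30, 6 mm thick. On it a rigid U of 10 mm steel bar, 51 mm high, legs 60 mm apart along x, clamped somewhere along two slots: its place in x varies by +-18 mm and is not given (feel or look for it). Origin: on the bench below the middle of the front slot, nearer the robot; x to the rear leg, z up.
- eye_slot (a point): Middle of the front slot, at hook height (14 mm over the bench); axes as the eye. The front leg's axis (eye_leg, at hook height) is within 18 mm of it along x, exact in y. Clip: handle parallel to the eye's x, hook to +x and on the -y side of the leg, moving to +y; then draw and tug to -x. Keep the handle 7 to 12 mm up: its front may pass over the plate. Never over 20 N between hook and leg.
- latch_unit_1: White moulded latch unit, 67 x 93 x 58 mm, a bystander; origin at the centre of its underside.
- spanner: Steel spanner, 30 x 158 x 9 mm, a bystander; origin at the centre of its underside.
- black_pin: Black headed pin lying down, 12 x 85 x 12 mm, a bystander; origin at the centre of its underside.
- work_block: Small drilled metal block, 34 x 62 x 22 mm, a bystander; origin at the centre of its underside.
- tape_roll: Roll of tape lying flat, 98 mm across, 24 mm high, a bystander; origin at the centre of its underside.

How it is judged:
By the outcome, as a careful person would: the job done as asked, in the order asked, and still so for the second after the job is handed in, with the robot touching nothing.
It also fails if it takes over 59 s, if anything falls off the work surface, if the arm or the gripper's body presses on something with over 40 N, if the wrist force passes 120 N, or if a joint passes its speed limit or range.

## Robot

A 6-joint arm with a two-finger parallel gripper is mounted at the origin on a cart in front of the work surface, level with it; the furniture and walls round the work are solid. World frame = base frame: x ahead of the robot, y to its left, z up, the work surface at z = 0. Lengths are in m, angles in degrees, forces in N, time in s.
With the tool pointing down it reaches from about 0.325 to 0.85 m from the base axis. Payload 15.5 kg.
Tool frame: the origin (TCP) lies midway between the tips of the shut fingers; the grasp point (between the pads) lies 19 mm behind it; y points along the fingers, x is the direction in which the jaws open and shut, and the axes are right-handed (so a half turn about y gives the same grasp; the last joint's range is limited). The gripper opens to 91 mm and grips with 3 to 60 N. Pads are 32 mm wide; open, the fingers measure 118 mm over their backs; the gripper's body (76 mm by 178 mm) begins 60 mm behind the grasp point.
Start: joints at [-78.123, 28.281, 77.091, -0, 74.628, -5.472], TCP at [0.186, -0.597, 0.214] pointing down, gripper open.
Joint ranges: [-166.48, 166.48], [-47.26, 123.95], [12.59, 153.08], [-70.14, 250.14], [6.76, 159.57], [-176.63, 176.63]. Speed limits (degrees/s): [108.29, 108.29, 147.25, 172.46, 172.46, 172.46].

## Interface

Orientations are given as a 3x3 rotation matrix whose columns are the frame's x, y, z axes.
In Python, from bench import ctrl gives the robot as it stands. The module is installed in compiled form; this text tells all that it offers. Calls block until the motion is done:
- ctrl.goto(position, orientation): joint-space move of the TCP to a pose.
- ctrl.move_l(position, vel=0.15, ori=None, contact_N=None): straight line of the TCP; ori=None keeps the orientation; vel is the mean speed in m/s. With contact_N (N) it stops when the force on the tool has changed by that much, and returns True; else False.
- ctrl.movej(angles): joint-space move.
- ctrl.command_gripper(opening): opening from 0.0 (shut) to 1.0 (fully open); the grip force is fixed at half the most; returns when the fingers have stopped.
- ctrl.sleep(seconds).
- ctrl.ik(position, orientation): joint angles nearest the present ones, or None.
- ctrl.read_camera(name): name is "scene" or "side" or "wrist"; returns the picture (400x640x3 uint8, blue, green, red); there is no depth.
- ctrl.camera_params(name): a dict with "fx", "fy", "cx", "cy" (pixels), "D" ([k1, k2, p1, p2, k3] as OpenCV has them; the pictures are not rectified), "pose" (4x4, takes a point from camera to world coordinates); the wrist camera has in their place "T_tool_cam" (4x4, takes a point from camera to tool coordinates, whose origin is the TCP and whose axes are the tool frame's). Camera axes: x right, y up, looking along -z (the intrinsics and any distortion apply to the point x, -y, -z); pixel columns grow to the right and rows downward; lengths in m; the calibration is good to about 2 mm. A picture is of the moment at which its call begins: read the wrist's pose just before it. camera_params takes no time and is no camera call.
A pose or a line that the arm cannot do raises ctrl.MotionError and nothing moves.
- ctrl.sign_off(): hands the job in, once; it reports no verdict.
Readings, each from a call of its own:
- ctrl.current_t(): time.
- ctrl.current_q(): joint angles.
- ctrl.current_dq(): joint speeds.
- ctrl.current_effort(): joint torques, N m.
- ctrl.current_tool_pos(): TCP position.
- ctrl.current_eef_rot(): TCP orientation.
- ctrl.current_contact_force(): force on the tool from outside, world axes, zero at the start.
- ctrl.current_wrist_torque(): the same for the moment, N m.
- ctrl.current_grip_width(): opening from 0.0 (shut) to 1.0 (fully open).
Only numpy, scipy, OpenCV 4.12 (cv2) and the standard library are available. Lean on these libraries where they do the work, as an engineer would, in place of code of your own. Each camera call takes 0.05 s, during which the arm holds its last target. There are 200 camera calls.

## Working session

There is one attempt and no reset: what is moved stays moved. The work goes in short steps, each a Python script; the robot and the scene stay as the last script left them, time stands still between calls to the robot, and variables do not carry over. Pictures are saved under pics/ and viewed, about 8 in all and at most 12, crops included, and the job is handed in when it is done.

```bash
mkdir -p pics
cat > h.py <<'E'
import numpy as np, cv2
from bench import ctrl
def snap(n,f):
    T=None
    if n=="wrist":
        T=np.eye(4);T[:3,3]=ctrl.current_tool_pos();T[:3,:3]=ctrl.current_eef_rot()
    im=ctrl.read_camera(n);cv2.imwrite("pics/"+f,im)
    p=ctrl.camera_params(n)
    P=np.array(p["pose"]) if T is None else T@np.array(p["T_tool_cam"])
    np.savez("pics/"+f+".npz",P=P,K=np.array([[p["fx"],0,p["cx"]],[0,p["fy"],p["cy"]],[0,0,1]]),D=np.array(p["D"],float))
    return im
def ray(f,uv,z):
    d=np.load("pics/"+f+".npz");P=d["P"]
    u=cv2.undistortPoints(np.array(uv,float).reshape(-1,1,2),d["K"],d["D"]).reshape(-1,2)
    r=np.c_[u[:,0],-u[:,1],-np.ones(len(u))]@P[:3,:3].T
    return P[:3,3]+r*((z-P[2,3])/r[:,2])[:,None]
def proj(f,X):
    d=np.load("pics/"+f+".npz");P=d["P"]
    c=(np.atleast_2d(X)-P[:3,3])@P[:3,:3]; c=c*[1,-1,-1]
    return cv2.projectPoints(c,np.zeros(3),np.zeros(3),d["K"],d["D"])[0].reshape(-1,2)
E
python3 - <<'E'
from h import *
for n in("scene","side","wrist"):
    snap(n,n+"0.png"); d=np.load(f"pics/{n}0.png.npz");print(n,d["P"].round(3).tolist(),d["K"].round(1).tolist(),d["D"])
print(ctrl.current_eef_rot(),ctrl.current_t())
E
```

```text
scene [[-0.684, 0.562, -0.465, 0.155], [-0.729, -0.531, 0.431, 0.589], [-0.005, 0.634, 0.774, 0.718], [0.0, 0.0, 0.0, 1.0]] [[368.5, 0.0, 325.5], [0.0, 368.5, 201.4], [0.0, 0.0, 1.0]] [-0.06136125  0.          0.          0.          0.        ]
side [[-0.821, 0.341, -0.459, -0.008], [-0.571, -0.465, 0.677, 1.059], [0.018, 0.817, 0.576, 0.806], [0.0, 0.0, 0.0, 1.0]] [[480.4, 0.0, 319.6], [0.0, 480.4, 198.9], [0.0, 0.0, 1.0]] [-0.02440387  0.          0.          0.          0.        ]
wrist [[0.298, 0.922, 0.247, 0.255], [-0.955, 0.288, 0.075, -0.575], [-0.003, -0.258, 0.966, 0.385], [0.0, 0.0, 0.0, 1.0]] [[291.7, 0.0, 318.8], [0.0, 291.7, 196.2], [0.0, 0.0, 1.0]] [-0.05303642  0.          0.          0.          0.        ]
[[ 2.98222455e-01 -2.05496301e-04  9.54496372e-01]
 [-9.54495967e-01  8.82464465e-04  2.98222519e-01]
 [-9.03592755e-04 -9.99999590e-01  6.70253290e-05]] 0.15
```

View pics/scene0.png

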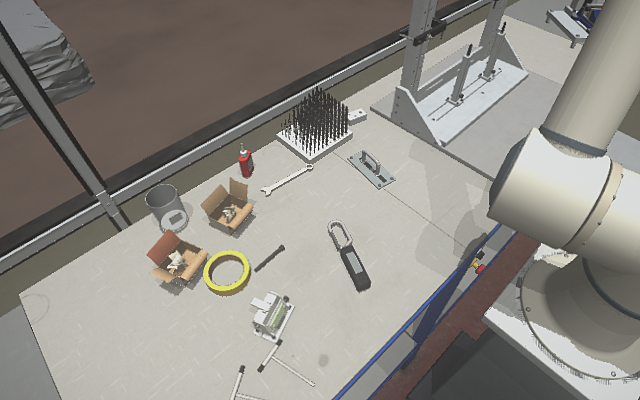

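View pics/side0.png

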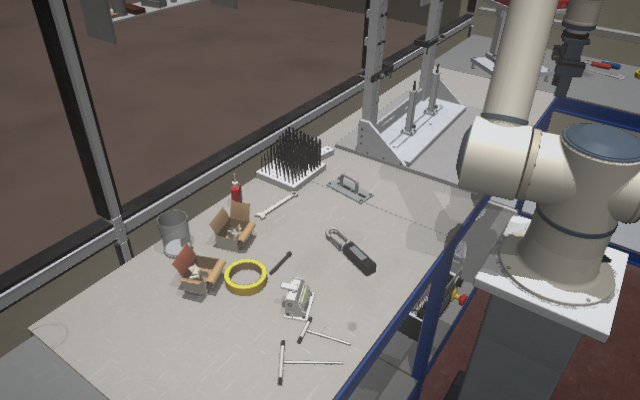

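The scene view shows the handle (black block about (342,252) to (363,288), hook tip about (336,221)) and the eye (plate about (348,155) to (395,187), U at (371,162)).

Run:
```python
from h import *
for f,pts in(("scene0.png",[(336,221),(349,255),(363,288)]),("side0.png",[(330,233),(352,250),(370,268)])):
    print(f,ray(f,pts,.014).round(3).tolist())
print("eye",ray("scene0.png",[(348,155),(360,150),(395,182),(383,188)],.006).round(3).tolist())
for n,(x0,y0,x1,y1) in (("scene0",(310,130,410,300)),("side0",(310,160,390,290))):
    im=cv2.imread(f"pics/{n}.png")[y0:y1,x0:x1];cv2.imwrite(f"pics/c_{n}.png",cv2.resize(im,None,fx=3.4,fy=3.4,interpolation=cv2.INTER_CUBIC))
a=cv2.imread("pics/c_scene0.png");b=cv2.imread("pics/c_side0.png")
h=max(a.shape[0],b.shape[0]);pad=lambda i:cv2.copyMakeBorder(i,0,h-i.shape[0],0,0,0)
cv2.imwrite("pics/crop0.png",np.hstack([pad(a),pad(b)]))
```

```text
scene0.png [[0.516, 0.22, 0.014], [0.43, 0.264, 0.014], [0.354, 0.299, 0.014]]
side0.png [[0.513, 0.239, 0.014], [0.431, 0.262, 0.014], [0.362, 0.292, 0.014]]
eye [[0.661, 0.033, 0.006], [0.652, -0.007, 0.006], [0.505, 0.016, 0.006], [0.513, 0.054, 0.006]]
```

View pics/crop0.png

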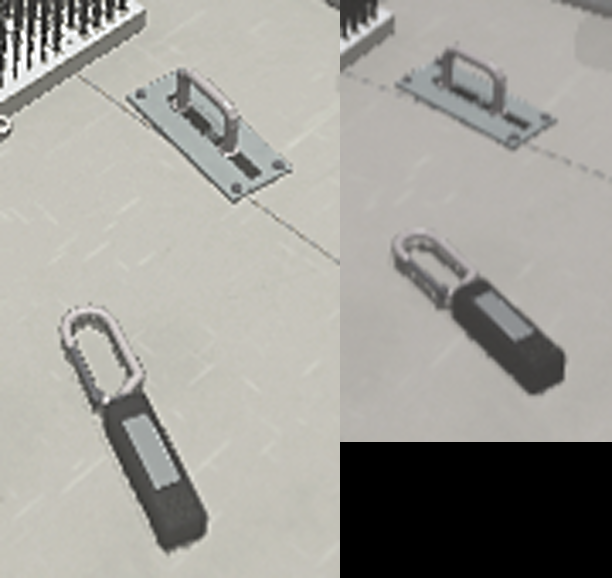

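Both crops show the gate on the handle's left (+y), hook pointing to about -26°. The eye's x-axis is at about -8°, with the front leg near the front slot's middle. Next I'll look at each from close by with the wrist camera.

```bash
cat >> h.py <<'E'
def R(a):
    a=np.radians(a);c,s=np.cos(a),np.sin(a)
    return np.array([[s,0,c],[-c,0,s],[0,-1,0]])
E
python3 - <<'E'
from h import *
ctrl.goto([0.50,0.03,0.20],R(-8)); snap("wrist","w_eye.png"); print(ctrl.current_t())
ctrl.goto([0.41,0.27,0.20],R(-26)); snap("wrist","w_hook.png"); print(ctrl.current_t(),ctrl.current_q())
E
```

```text
2.6833
3.7417 [ 2.62730083e+01  1.84989483e+01  9.66149682e+01 -1.70636278e-02
  6.48777750e+01  1.42310640e+02]
```

View pics/w_eye.png

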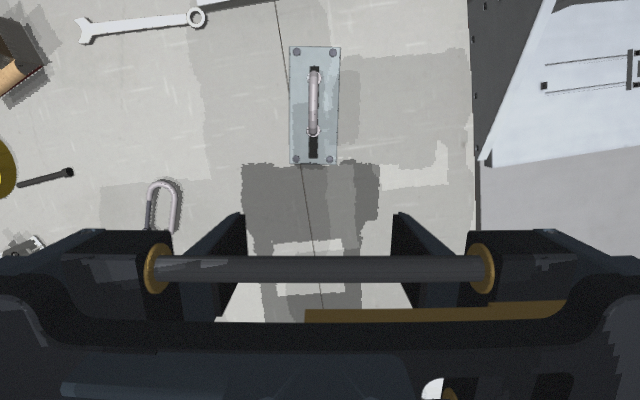

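View pics/w_hook.png

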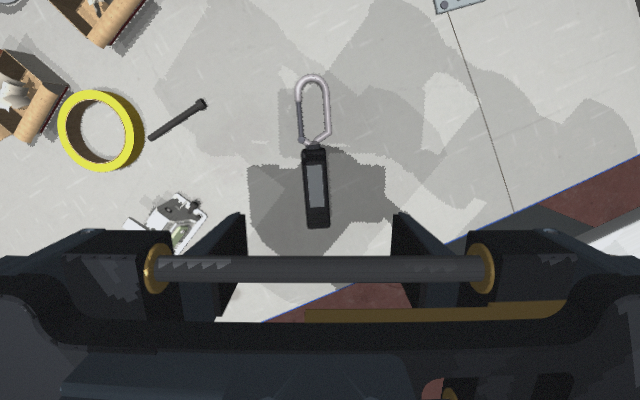

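The wrist view of the eye shows plate corners at about (290,47), (340,47), (339,164) and (290,164), and the front leg's base near (313,133). The hook view shows the handle block from (302,150) to (329,228) and the bow tip at (311,74). I'll measure these with masks.

Run:
```python
from h import *
# handle: dark contour
im=cv2.imread("pics/w_hook.png");g=im.max(2)
m=np.zeros_like(g);m[140:240,285:345]=(g[140:240,285:345]<75)*255
m=cv2.morphologyEx(m,cv2.MORPH_CLOSE,np.ones((9,9)))
cs=max(cv2.findContours(m,0,1)[0],key=cv2.contourArea)
r=cv2.minAreaRect(cs);print("handle rect",r);b=cv2.boxPoints(r);print(b.round(1).tolist())
for z in(.028,.014):print(z,ray("w_hook.png",b,z).round(4).tolist())
# hook steel: bow outline
# plate corners
e=cv2.imread("pics/w_eye.png");hsv=cv2.cvtColor(e,cv2.COLOR_BGR2HSV)
print("plate colour",e[100,300],e[100,330],"floor",e[100,270],e[100,360])
d=(e[...,0].astype(int)-e[...,2]);m2=np.zeros_like(g);m2[30:180,270:360]=(d[30:180,270:360]>3)*255
m2=cv2.morphologyEx(m2,cv2.MORPH_CLOSE,np.ones((15,15)));cs=max(cv2.findContours(m2,0,1)[0],key=cv2.contourArea)
r=cv2.minAreaRect(cs);b=cv2.boxPoints(r);print("plate",r,b.round(1).tolist());print(ray("w_eye.png",b,.006).round(4).tolist())
print("legbase",ray("w_eye.png",[(313,133)],.006))
a=cv2.resize(e[35:175,275:355],None,fx=4,fy=4,interpolation=cv2.INTER_CUBIC)
c=cv2.resize(im[65:235,285:345],None,fx=3.3,fy=3.3,interpolation=cv2.INTER_CUBIC)
c=cv2.resize(c,(int(c.shape[1]*560/c.shape[0]),560));cv2.imwrite("pics/crop1.png",np.hstack([a,c]))
```

```text
handle rect ((315.7197265625, 186.15708923339844), (83.93859100341797, 25.07903289794922), 84.95755004882812)
[[299.5, 145.5], [324.5, 143.1999969482422], [331.8999938964844, 226.89999389648438], [306.8999938964844, 229.10000610351562]]
0.028 [[0.4578, 0.2718, 0.028], [0.4474, 0.2445, 0.028], [0.3499, 0.2811, 0.028], [0.361, 0.3106, 0.028]]
0.014 [[0.4571, 0.2732, 0.014], [0.4462, 0.2448, 0.014], [0.3448, 0.2829, 0.014], [0.3563, 0.3136, 0.014]]
plate colour [188 184 173] [192 188 177] floor [183 186 186] [161 166 164]
plate ((314.5, 105.0), (118.0, 51.0), 90.0) [[289.0, 46.0], [340.0, 46.0], [340.0, 164.0], [289.0, 164.0]]
[[0.6576, 0.0426, 0.006], [0.6493, -0.0157, 0.006], [0.5129, 0.0014, 0.006], [0.5219, 0.065, 0.006]]
legbase [[0.5555617  0.02949512 0.006     ]]
```

View pics/crop1.png

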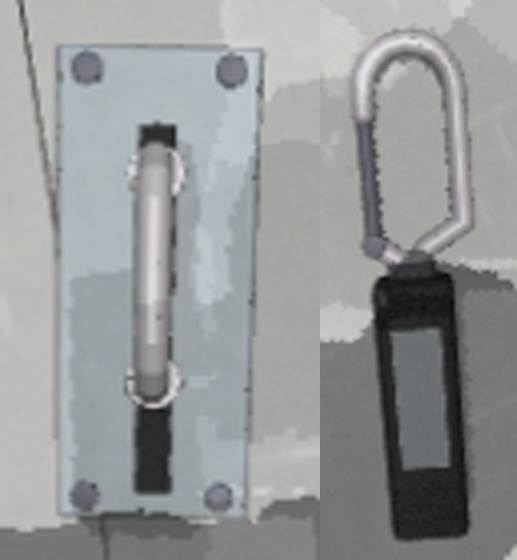

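Run:
```python
from h import *
ang=lambda a,b:np.degrees(np.arctan2(*(b-a)[1::-1])) 
p=ray("w_eye.png",[(289.25,46.5),(341.25,46.5),(337,164.5),(289.5,163.5)],.006)[:,:2]
print("plate",p.round(4).tolist(),"ang",ang(p[3],p[0]),ang(p[2],p[1]),"len",np.linalg.norm(p[0]-p[3]),np.linalg.norm(p[2]-p[1]),"wid",np.linalg.norm(p[0]-p[1]),np.linalg.norm(p[2]-p[3]))
q=ray("w_eye.png",[(297,52),(333,52.5),(329.5,159),(296,159)],.008)[:,:2]
print("bolt ang",ang(q[3],q[0]),ang(q[2],q[1]),"mid",q.mean(0),p.mean(0))
print("leg",ray("w_eye.png",[(313,130.8)],.007))
f=ray("w_hook.png",[(301.7,151.5),(326,148.5),(329.9,227.4),(307.8,228.9)],.028)[:,:2]
print("handle",f.round(4).tolist(),ang(f[3],f[0]),ang(f[2],f[1]),ang((f[2]+f[3])/2,(f[0]+f[1])/2),f.mean(0),np.linalg.norm(f[0]-f[3]),np.linalg.norm(f[0]-f[1]))
h=ray("w_hook.png",[(312.3,74.1),((353-320)/3.294+285,85/3.294+65),((466-320)/3.294+285,85/3.294+65)],.014)
print("bowtip",h.round(4).tolist())
# leg axis in scene/side pictures
for n in("scene0.png","side0.png"):
  for s in(-.012,0,.012):
    pass
d=np.load("pics/w_hook.png.npz");print(d["P"][:3,3])
```

```text
plate [[0.657, 0.0424], [0.6485, -0.017], [0.5128, 0.0052], [0.5224, 0.0643]] ang -9.222864171892775 -9.288349907163765 len 0.13638497689358983 0.13759190487324757 wid 0.06005625376929838 0.05988767877076644
bolt ang -9.590484000755884 -9.448443234386 mid [0.58518678 0.02413441] [0.58517699 0.02371697]
leg [[0.55822359 0.02908476 0.007     ]]
handle [[0.4505, 0.2727], [0.4411, 0.2456], [0.3504, 0.2837], [0.3607, 0.3095]] -22.324815601812013 -22.782442798873262 -22.555287486255775 [0.40066924 0.27787133] 0.09701638271539513 0.028674220792383274
bowtip [[0.5235, 0.2231, 0.014], [0.5159, 0.2493, 0.014], [0.4983, 0.2134, 0.014]]
[0.47541676 0.23751398 0.3713092 ]
```

Eye axis is at -9.35° with the front leg near (0.558, 0.0285). The handle is at -22.5° with its centre at (0.401, 0.278). I'll grip it and bring it beside the leg.

```bash
cat >> h.py <<'E'
EA=-9.35; LEG=np.array([.558,.0285])
def tcp(lx,ly,z=.012):  # TCP so the leg sits at (lx,ly) mm in the handle frame (gripped at x=25)
    a=np.radians(EA);c,s=np.cos(a),np.sin(a)
    return np.r_[LEG-np.array([[c,-s],[s,c]])@np.array([lx-25,ly])/1000,z]
def st(t=""): print(t,round(ctrl.current_t(),2),np.round(ctrl.current_tool_pos(),4),"F",np.round(ctrl.current_contact_force(),1),"M",np.round(ctrl.current_wrist_torque(),2),"w",round(ctrl.current_grip_width(),3))
E
python3 - <<'E'
from h import *
ctrl.command_gripper(0.65)
ctrl.goto([.4238,.2683,.08],R(-22.5))
print(ctrl.move_l([.4238,.2683,.003],.08,contact_N=10));st("down")
ctrl.command_gripper(0.0);st("grip")
ctrl.move_l([.4238,.2683,.11],.12);st("lift")
p=tcp(96,40,.11)
ctrl.goto(p,R(EA));st("above")
print(ctrl.move_l(tcp(96,40),.08,contact_N=8));st("beside");print(ctrl.current_q().round(1) if hasattr(ctrl.current_q(),'round') else ctrl.current_q())
snap("wrist","w_b.png");snap("scene","s_b.png")
a=cv2.imread("pics/w_b.png")[0:260,200:440];b=cv2.imread("pics/s_b.png")[110:240,310:430]
cv2.imwrite("pics/b.png",np.hstack([cv2.resize(a,(480,520)),cv2.resize(b,(310,520*1)[:2]) if 0 else cv2.copyMakeBorder(cv2.resize(b,(310,336)),0,184,0,0,0)]))
E
```

```text
False
down 6.06 [0.4241 0.2684 0.0034] F [-0.2 -0.   0.1] M [ 0.11  0.03 -0.04] w 0.646
grip 6.62 [0.4239 0.2683 0.0031] F [-0.1  0.2  4.1] M [ 0.04 -0.    0.01] w 0.328
lift 7.66 [0.4234 0.2681 0.1094] F [-0.1  1.1 -0.9] M [ 0.   -0.03 -0.03] w 0.33
above 8.72 [0.4813 0.0013 0.1097] F [ 0.8  0.3 -2. ] M [ 0.08 -0.03 -0.04] w 0.325
False
beside 10.1 [0.4817 0.0005 0.0124] F [ 0.1  0.3 -1.3] M [ 0.08 -0.02  0.05] w 0.33
[ -7.   35.2 108.3   0.   36.4  92.3]
```

View pics/b.png

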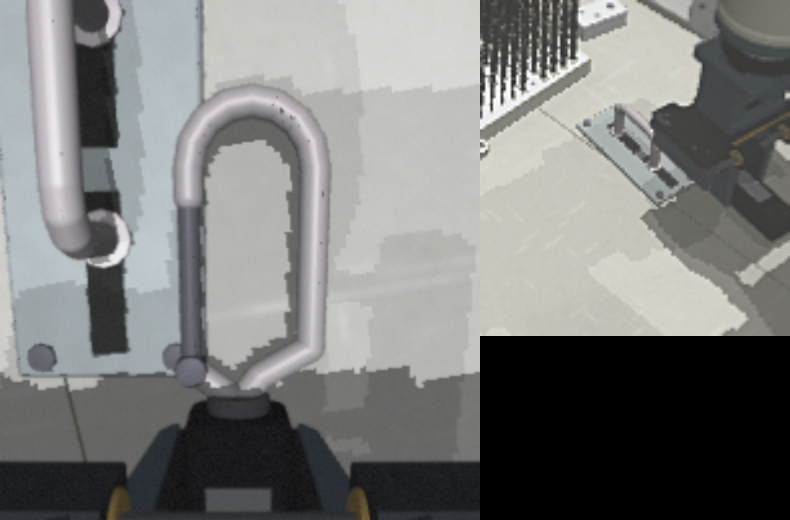

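The hook is beside the leg: bow tip at crop (255,85), gate/nose joint at (188,203), leg collar at (103,240). I'll check the relative place along x.

Run:
```python
from h import *
a=np.radians(EA);Rz=np.array([[np.cos(a),-np.sin(a)],[np.sin(a),np.cos(a)]])
t=np.array(ctrl.current_tool_pos())[:2]
for n,uv,z in(("collar",(251.5,120),.007),("leg mid at z23",(247,118.5),.023),("nose/gate",(294,101.5),.023),("bow",(327.5,42.5),.023),("hinge",(295,185),.023)):
    x=ray("w_b.png",[uv],z)[0,:2];print(n,x.round(4),"handle frame",((x-t)@Rz*1000+[25,0]).round(1))
```

```text
collar [0.5588 0.0284] handle frame [96.5 40. ]
leg mid at z23 [0.5594 0.027 ] handle frame [97.4 38.8]
nose/gate [0.5638 0.0006] handle frame [106.   13.4]
bow [ 0.5894 -0.0214] handle frame [134.8  -4.1]
hinge [0.5193 0.0083] handle frame [60.8 13.7]
```

Run:
```python
from h import *
print(ctrl.move_l(tcp(95.5,26),.03,contact_N=8));st("y26")
for y in(19,14,10,7,4.5,3):
    c=ctrl.move_l(tcp(95.5,y),.012,contact_N=9);st(f"y{y} {c}")
    if c: break
snap("wrist","w_c.png")
cv2.imwrite("pics/c.png",cv2.resize(cv2.imread("pics/w_c.png")[0:260,200:440],(480,520)))
```

```text
False
y26 10.82 [0.4842 0.0144 0.012 ] F [ 0.9 -1.1 -2.4] M [0.03 0.01 0.01] w 0.331
y19 False 11.55 [0.4853 0.0212 0.012 ] F [-0.3 -1.6 -0.4] M [-0.28  0.11 -0.11] w 0.327
y14 False 12.12 [0.4862 0.0262 0.012 ] F [-0.7 -2.1 -2.3] M [-0.41  0.01 -0.16] w 0.329
y10 False 12.6 [0.4869 0.0301 0.012 ] F [ 0.5 -3.1 -1.2] M [-0.47 -0.03 -0.23] w 0.321
y7 False 13.0 [0.4872 0.0331 0.012 ] F [-0.1 -3.  -1.6] M [-0.52  0.1  -0.2 ] w 0.327
y4.5 False 13.36 [0.4876 0.0356 0.012 ] F [-1.5 -3.5 -1.8] M [-0.52  0.15 -0.27] w 0.325
y3 False 13.63 [0.4879 0.0371 0.012 ] F [-1.3 -2.5 -2.2] M [-0.52  0.24 -0.21] w 0.329
```

View pics/c.png

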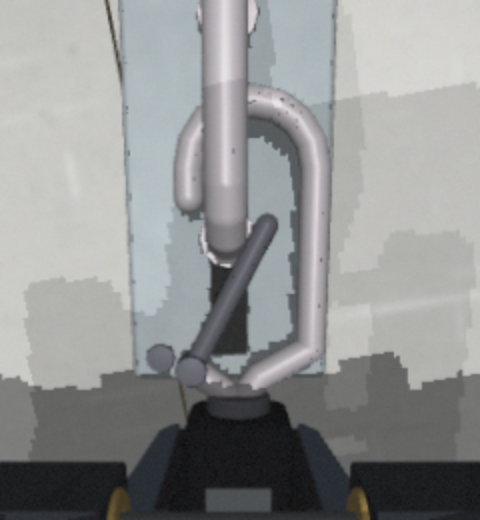

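The gate is pressed in and the leg (collar at crop (226,245)) is past the nose. Now I'll draw back.

Run:
```python
from h import *
for x,y in((101,2.5),(106,1),(111,-1.5),(116,-3.5),(120,-3.5)):
    c=ctrl.move_l(tcp(x,y),.015,contact_N=9);st(f"x{x} {c}")
    if c: break
snap("wrist","w_d.png")
cv2.imwrite("pics/d.png",cv2.resize(cv2.imread("pics/w_d.png")[0:260,200:440],(480,520)))
```

```text
x101 False 14.2 [0.4821 0.0385 0.0119] F [-2.9 -0.4 -1.2] M [-0.23  0.5  -0.12] w 0.325
x106 False 14.7 [0.4772 0.0408 0.0119] F [-5.2 -0.5 -1.6] M [-0.05  0.69 -0.11] w 0.328
x111 False 15.22 [0.4738 0.044  0.0121] F [-0.2 -0.2 -1.9] M [ 0.02 -0.02 -0.02] w 0.325
x116 False 15.73 [0.4688 0.0468 0.012 ] F [ 0.3 -0.3 -2.3] M [0.03 0.01 0.01] w 0.328
x120 False 16.15 [0.4647 0.0474 0.012 ] F [-0.5 -0.3 -1.6] M [-0.02 -0.03 -0.01] w 0.33
```

View pics/d.png

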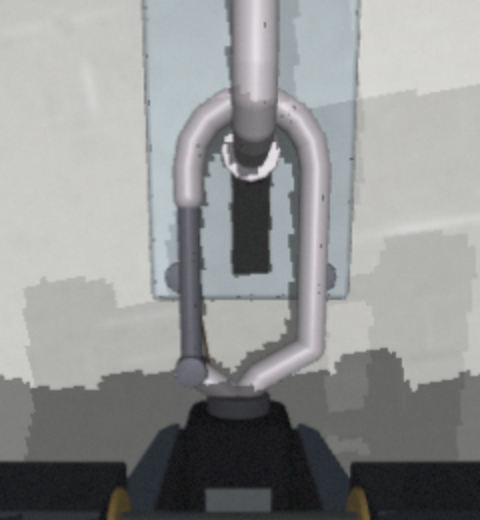

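The gate has snapped shut along crop x≈190 and the leg is in the bow. Now the tug.

Run:
```python
from h import *
a=np.radians(EA);u=np.array([np.cos(a),np.sin(a)])
F=lambda:np.mean([np.array(ctrl.current_contact_force())[:2]@u for _ in range(1)])
f0=F();print("base",f0)
print(ctrl.move_l(tcp(127,-3.5),.006,contact_N=10.5));st("tug")
for i in range(8):
    f=F();p=np.array(ctrl.current_tool_pos())
    print(round(ctrl.current_t(),2),round(f,1))
    if abs(f)<11: ctrl.move_l(np.r_[p[:2]-u*.0004,.012],.01)
    elif abs(f)>15: ctrl.move_l(np.r_[p[:2]+u*.0003,.012],.01)
    ctrl.sleep(.15)
st("end")
```

```text
base -0.2929765776461771
True
tug 16.82 [0.4641 0.0477 0.0121] F [ 1.8  0.1 -1.4] M [-0.04 -0.41 -0.01] w 0.328
16.82 1.8
17.22 3.0
17.62 5.1
18.02 5.4
18.42 5.7
18.82 4.8
19.22 5.0
19.62 5.3
end 20.02 [0.4639 0.0478 0.0121] F [ 4.8 -2.2 -0.4] M [-0.39 -1.08 -0.11] w 0.327
```

Run:
```python
from h import *
a=np.radians(EA);u=np.array([np.cos(a),np.sin(a)])
F=lambda:np.array(ctrl.current_contact_force())[:2]@u
cmd=np.array(ctrl.current_tool_pos());cmd[2]=.012
held=0
for i in range(40):
    f=F();t=ctrl.current_t();print(round(t,2),round(f,1),end="; ")
    if f<11.3: cmd[:2]-=u*(.0004 if f<8 else .00015); ctrl.move_l(cmd,.004)
    elif f>13.5: cmd[:2]+=u*.0001; ctrl.move_l(cmd,.004)
    else: ctrl.sleep(.12)
    if f>10.8:
        held=held or t
        if t-held>1.6: break
    else: held=0
st("\nend")
```

```text
20.02 5.1; 20.27 5.7; 20.52 6.8; 20.77 9.0; 21.02 9.4; 21.27 10.5; 21.52 10.2; 21.77 11.5; 21.88 11.1; 22.13 10.8; 22.38 12.6; 22.5 12.0; 22.62 11.6; 22.73 11.6; 22.85 12.3; 22.97 11.4; 23.08 12.1; 23.2 13.3; 23.32 13.0; 23.43 11.9; 23.55 12.9; 23.67 12.2; 23.78 11.0; 24.03 12.7; 
end 24.15 [0.4637 0.0479 0.0122] F [12.  -4.3 -5.2] M [-0.66 -1.89 -0.13] w 0.328
```

The tug held about 12 N for over 1.5 s. Next I'll slacken, lower, release and back off.

Run:
```python
from h import *
a=np.radians(EA);u=np.array([np.cos(a),np.sin(a)])
p=np.array(ctrl.current_tool_pos());p[:2]+=u*.002;p[2]=.012
ctrl.move_l(p,.01);st("slack")
p[2]=.0026;print(ctrl.move_l(p,.012,contact_N=5));st("low")
ctrl.command_gripper(0.6);st("open")
p[2]=.10;print(ctrl.move_l(p,.08,contact_N=8));st("up")
p[:2]-=u*.05;p[2]=.2;ctrl.goto(p,R(EA));st("clear")
snap("wrist","w_e.png");snap("scene","s_e.png");snap("side","d_e.png")
x=cv2.resize(cv2.imread("pics/w_e.png")[0:260,220:420],(400,520));y=cv2.imread("pics/d_e.png")[130:260,290:410]
cv2.imwrite("pics/e.png",np.hstack([x,cv2.copyMakeBorder(cv2.resize(y,(360,390)),0,130,0,0,0)]))
```

```text
slack 24.71 [0.4651 0.0477 0.0118] F [ 0.2 -0.3 -1.5] M [ 0.03 -0.04  0.05] w 0.328
True
low 25.42 [0.4656 0.0476 0.0031] F [-0.6 -0.9  9.7] M [0.09 0.26 0.  ] w 0.325
open 25.98 [0.4653 0.0476 0.0028] F [-0.3  1.1 -0.4] M [-0.05  0.04 -0.06] w 0.601
False
up 27.35 [0.4654 0.0476 0.0996] F [0.6 0.7 0.1] M [0.09 0.06 0.05] w 0.6
clear 27.88 [0.4165 0.0558 0.2004] F [ 0.3  0.3 -0.4] M [ 0.05  0.02 -0.01] w 0.603
```

View pics/e.png

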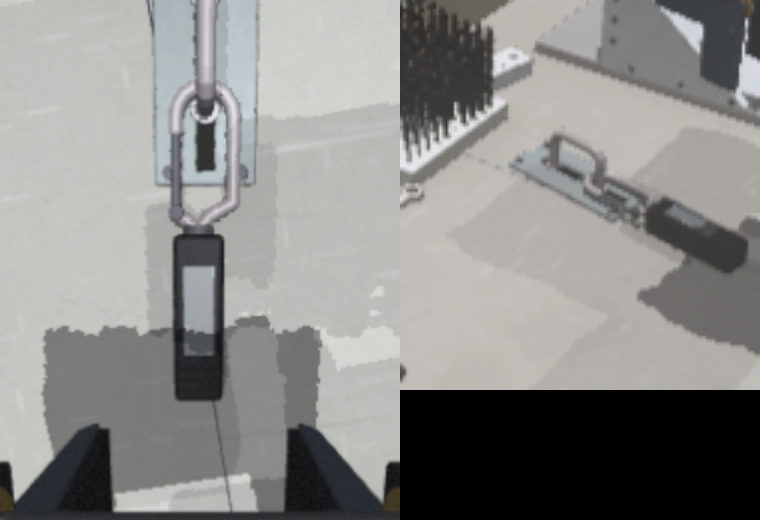

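The handle lies flat behind the plate, with the leg inside the bow at (205,105) and the gate shut along x≈176. The gripper is clear.

```bash
python3 -c "
from h import *
ctrl.sleep(.3);ctrl.sign_off();print(ctrl.current_t())"
```

```text
the job is handed in; nothing more can be done
the job is handed in; nothing more can be done
```

The handle is clipped to the eye's front leg, tugged, and left lying flat on the bench with the gripper clear. I handed the job in at about 28 s of the 59 s allowed.

- **Finding the leg:** the wrist camera put the front leg about 9 mm rearward of mid-slot. A second look, with the hook beside it, agreed to about 0.5 mm.
- **Clipping:** pressing the gate took about 3 N and drawing back about 5 N. The picture then showed the leg in the bow and the gate shut.
- **Tug:** my first try held only about 5 N, because I stepped from the measured position. Its stop tripped on a brief change of about 10.5 N. The second try held 11–13 N along the handle for about 2 s. No hook-to-eye reading passed 14 N.
- **Release:** setting the handle down read about 10 N for a moment as it met the bench. The last pictures show it flat, still clipped, with the gate shut. I did not measure the bystanders again, but the arm touched nothing near them.

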